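# Scrape the offcuts off the tilting table into the tray

### The arm

A 6-joint arm with a two-finger parallel gripper is mounted at the origin on a cart in front of the work surface, level with it; the furniture and walls round the work are solid. World frame = base frame: x ahead of the robot, y to its left, z up, the work surface at z = 0. Lengths are in mm, angles in rad, forces in N, time in s.
With the tool pointing down it reaches from about 400 to 925 mm from the base axis. Payload 12.5 kg.
Tool frame: the origin (TCP) lies on the mounting face of the last link; the fingertips stand 190 mm ahead of it and the grasp point (between the pads) lies 171 mm ahead of it; z points along the fingers, y is the line along which they close (so a half turn about z gives the same grasp; the last joint's range is limited). The gripper opens to 95 mm and grips with 3 to 60 N. Pads are 20 mm wide; open, the fingers measure 119 mm over their backs; the gripper's body (75 mm by 180 mm) begins 59 mm behind the grasp point.
Start: joints at [1.036, 0.491, 1.559, -0, 1.092, -0.106], TCP at [259.84, 568.426, 404.761] pointing down, gripper open.
Joint ranges: [-3.1, 3.1], [-0.84, 2.19], [0.05, 2.79], [-1.13, 4.28], [0.06, 2.93], [-2.69, 2.69]. Speed limits (rad/s): [2.22, 2.22, 2.79, 3.14, 3.14, 3.14].

### API

Orientations are given as [roll, pitch, yaw] about the fixed x, y, z axes, in that order (R = Rz(yaw) Ry(pitch) Rx(roll)).
In Python, from cell import env gives the robot as it stands.
- The arm moves only by the tool carry_out, never from a script. Its argument "series" is a list of rows, each a list of 5 numbers: the shift along the tool's x, y, z in m, then the turn about the tool's z in degrees, then the opening, from 0 (shut) to 1 (fully open). A call has 1 to 20 rows; each row is the pose to reach, as a shift and turn from the pose commanded when the call began, along the tool's axes at that moment; what a row does not reach only later rows make up. A row lasts 1/8 s, in which the tool goes at most 62.5 mm and 10.7 degrees, less where a joint would pass 70% of its speed; a pose out of reach is approached as far as the arm can. A call with a gripper value outside its range is refused whole. The fingers move at their own pace and stop on an object; the grip force is fixed at half the most. Time passes only in rows, so rows that repeat a pose let the fingers close. It gives the time, the measured TCP pose, the force, the opening and the grip force at its end, in the units of the state.
- env.state(): the state, without advancing time (a new reading comes with each control period).
- env.read_camera(name): name is "scene" or "top"; returns (picture, depth): 420x560x3 uint8, red, green, blue; 420x560 float32, mm along the optical axis (not along the pixel's ray), 0 where there is no reading.
- env.get_calibration(name): a dict with "intrinsics" (3x3 intrinsics, pixels), "cam_to_world" (4x4, takes a point from camera to world coordinates). Camera axes: x right, y up, looking along -z (the intrinsics and any distortion apply to the point x, -y, -z); pixel columns grow to the right and rows downward; lengths in mm; the calibration is good to about 2 mm. A picture is of the moment at which its call begins. get_calibration takes no time and is no camera call.
- env.job_done(): hands the job in; it is judged then, once.
The state is a dict: "t": time; "joints": joint angles; "qvel": joint speeds; "tau": joint torques, N m; "eef_pos": TCP position; "tcp_rot": TCP orientation; "ft_force": force on the tool from outside, world axes, zero at the start; "moment": the same for the moment, N m; "opening": opening from 0.0 (shut) to 1.0 (fully open); "grip_force": force on a finger pad.
Only numpy, scipy, OpenCV 4.12 (cv2) and the standard library are available. Lean on these libraries where they do the work, as an engineer would, in place of code of your own. Each camera call takes 0.05 s, during which the arm holds its last target. There are 200 camera calls.

### The job

Scrape the three loose brass offcuts off the tilting table into the chip tray at its end, using the scraper block: set its edge down on the plate behind the offcuts, at the end away from the tray, and keep it pressed firmly on the plate, without forcing it, all the way to the tray end. Do not touch the offcuts with the gripper or disturb the roll of tape or the two white wheel hubs. Finish with all the offcuts in the tray and the scraper put back down on the bare worktop, clear of the table and the tray.

Things in the scene. Friction and masses are not known exactly. Their poses are not given: they have to be found in the camera images.
- stand: Tilting fixture table: a grey stand fixed to the worktop, carrying a bare steel plate 190 (x) x 240 (y) x 14 mm with dark slot lines along y. Origin: centre of the stand's underside, on the worktop, under the plate's middle. x axis: level, along the tilting axis; y axis: level, along the plate to one end; the tray may be at its +y or its -y end.
- plate_mid (a point): Middle of the plate's flat upper face, 62 mm above the worktop; axes as the stand's, level. The plate is clamped at a slope about x of up to 0.07 rad either way, which is not reported: each end of its face is up to 8.5 mm higher or lower than this point. It is stiff and does not give under the scraper, so feel for it.
- tray_in (a point): Dark steel open chip tray, fixed, 190 (x) x 120 (y) x 22 mm high, walls 4 mm. This point: centre of its inner floor, 4 mm above the worktop; axes as the stand's. It stands at one end of the plate, its centre 170 mm from the stand's centre, with its near wall 10 mm under the plate's end, which overhangs it.
- scraper_centre (a point): Scraper block, loose, about 0.35 kg, 70 mm high, standing on its edge on the worktop. This point: its centre, 35 mm above its underside. Its x axis runs along it. At the top a black grip bar, 100 long (x), 24 wide (y), its faces from 30 to 70 mm above the underside: take it across its width.
- scraper: The same scraper block; origin at the centre of its underside. Lowest part: steel blade 150 long (x), 18 wide (y), 16 high, with square edges, both long sides alike; above it an aluminium body flush with it, 14 mm high, then the grip bar.
- tape: Roll of beige masking tape, 100 mm across, 25 mm high, loose, on the worktop off the end of the plate away from the tray. Origin: centre of its underside. Leave it alone.
- hub_a: White turned wheel hub, 58 mm across, 23 mm high, loose, behind the table. Origin: centre of its underside. Leave it alone.
- hub_b: White turned wheel hub, 52 mm across, 19 mm high, loose, behind the table. Origin: centre of its underside. Leave it alone.
- tray: The same chip tray; origin at the centre of its underside.
- offcut_0_centre (a point): Loose brass offcut, a flat strip 66 (x) x 16 (y) x 6 mm, about 50 g, lying flat on the plate, roughly across it. This point: its centre.
- offcut_0: The same offcut; origin at the centre of its underside.
- offcut_1_centre (a point): Loose brass offcut, a flat strip 76 (x) x 16 (y) x 6 mm, about 50 g, lying flat on the plate, roughly across it. This point: its centre.
- offcut_1: The same offcut; origin at the centre of its underside.
- offcut_2_centre (a point): Loose brass offcut, a flat strip 86 (x) x 16 (y) x 6 mm, about 50 g, lying flat on the plate, roughly across it. This point: its centre.
- offcut_2: The same offcut; origin at the centre of its underside.

How it is judged (in metres and radians):
On the way, in this order (a step that is already met when the one before it is completed fails the run):
1. the scraper is pressed on the plate with more than 3 N behind the offcuts, at the end away from the tray (its centre more than 235 mm from the tray's centre, seen from above) (contact force between scraper and stand above 3 N and horizontal distance between scraper_centre and tray_in above 0.235 m), for 0.1 s.
2. still pressed on the plate with more than 3 N as it passes the middle (centre 130 to 200 mm from the tray's centre) (contact force between scraper and stand above 3 N and horizontal distance between scraper_centre and tray_in between 0.13 and 0.2 m), for 0.1 s.
3. still pressed on the plate with more than 3 N near the tray end (centre less than 115 mm from the tray's centre) (contact force between scraper and stand above 3 N and horizontal distance between scraper_centre and tray_in below 0.115 m), for 0.1 s.
At the end, for the whole second after the job is handed in: The centre of each offcut is inside the tray's walls and less than 45 mm above the worktop, at rest, at most leaning on the plate; the scraper is at rest on the worktop (centre less than 45 mm above it), not touching the table, the stand or the tray (x of offcut_0_centre in the frame of tray_in between -0.091 and 0.091 m and y of offcut_0_centre in the frame of tray_in between -0.058 and 0.058 m and height (world z) of each of offcut_0_centre, offcut_1_centre, offcut_2_centre, scraper_centre below 0.045 m and linear speed of each of offcut_0, offcut_1, offcut_2, scraper below 0.02 m/s and contact force between each of offcut_0, offcut_1, offcut_2 and stand below 2 N and x of offcut_1_centre in the frame of tray_in between -0.091 and 0.091 m and y of offcut_1_centre in the frame of tray_in between -0.058 and 0.058 m and x of offcut_2_centre in the frame of tray_in between -0.091 and 0.091 m and y of offcut_2_centre in the frame of tray_in between -0.058 and 0.058 m and contact force between scraper and stand below 0.05 N and contact force between scraper and tray below 0.05 N).
It fails at once if the scraper pressed on the plate with more than 45 N (contact force between scraper and stand above 45 N).
It fails at once if the robot touched an offcut (contact force between any of the fingers, the arm and offcut_0 above 0.5 N or contact force between any of the fingers, the arm and offcut_1 above 0.5 N or contact force between any of the fingers, the arm and offcut_2 above 0.5 N).
It fails at once if the tape or a wheel hub moved more than 20 mm (distance of any of tape, hub_a, hub_b from where it was at the start of the episode above 0.02 m).
It also fails if it takes over 67 s, if anything falls off the work surface, if the arm or the gripper's body presses on something with over 40 N, if the wrist force passes 120 N, or if a joint passes its speed limit or range.

## Working session

There is one attempt and no reset: what is moved stays moved. The work goes in short steps, Python scripts to look and compute and a tool call to move; the robot and the scene stay as the last step left them, time stands still between calls to the robot, and variables do not carry over. Pictures are saved under pics/ and viewed, at most 10 in all, crops included, and the job is handed in when it is done.

Besides the shell and the picture viewer there is one more tool, called after "Request:" as name(argument=value, ...), one argument or row to a line, values as JSON. carry_out: Moves the arm, as the interface text tells. Its arguments: {"type":"object","properties":{"series":{"type":"array","items":{"type":"array","items":{"type":"number"}}}},"required":["series"]}

```bash
mkdir -p pics
python3 - <<'E'
from cell import env
import cv2,numpy as np
for n in("top","scene"):
    p,d=env.read_camera(n); cv2.imwrite(f"pics/{n}0.png",p[:,:,::-1]); np.savez(f"{n}0.npz",p=p,d=d)
    c=env.get_calibration(n); print(n,c)
print(env.state())
E
```

```text
top {'intrinsics': array([[418.10095238,   0.        , 287.6694515 ],
       [  0.        , 418.10095238, 197.41171495],
       [  0.        ,   0.        ,   1.        ]]), 'cam_to_world': array([[-1.24852549e-02,  9.82409406e-01, -1.86321975e-01,
         3.84702961e+02],
       [-9.99913295e-01, -1.14864576e-02,  6.43922102e-03,
         7.53442923e+01],
       [ 4.18577183e-03,  1.86386215e-01,  9.82467637e-01,
         1.22582999e+03],
       [ 0.00000000e+00,  0.00000000e+00,  0.00000000e+00,
         1.00000000e+00]])}
scene {'intrinsics': array([[380.94993259,   0.        , 280.22504174],
       [  0.        , 380.94993259, 211.44307841],
       [  0.        ,   0.        ,   1.        ]]), 'cam_to_world': array([[ 8.82670054e-01,  3.30525356e-01, -3.34135550e-01,
         2.92548294e+02],
       [-4.69896492e-01,  6.35033944e-01, -6.13130635e-01,
        -4.67315801e+02],
       [ 9.53219483e-03,  6.98201174e-01,  7.15838151e-01,
         7.09972127e+02],
       [ 0.00000000e+00,  0.00000000e+00,  0.00000000e+00,
         1.00000000e+00]])}
{'t': 0.1, 'joints': array([ 1.03642109e+00,  4.91492355e-01,  1.55939191e+00,  1.37866879e-06,
        1.09170881e+00, -1.05580175e-01]), 'qvel': array([-4.75565795e-04, -1.56543869e-03, -1.06119394e-03, -7.91392366e-04,
        6.41998393e-05,  9.77317011e-04]), 'tau': array([ 1.05298641e-03, -6.13618755e+01, -2.58607739e+01,  6.93435268e-02,
        4.70363244e-02, -1.05207100e-04]), 'eef_pos': array([259.81221436, 568.40592827, 404.22322252]), 'tcp_rot': array([-3.14059794e+00, -1.06644151e-04,  2.71279691e+00]), 'ft_force': array([-0.73727713,  0.2486177 , -1.10347236]), 'moment': array([ 0.01379506, -0.02010046,  0.03440967]), 'grip_force': 0.0, 'opening': 1.001563730230987}
```

View pics/top0.png

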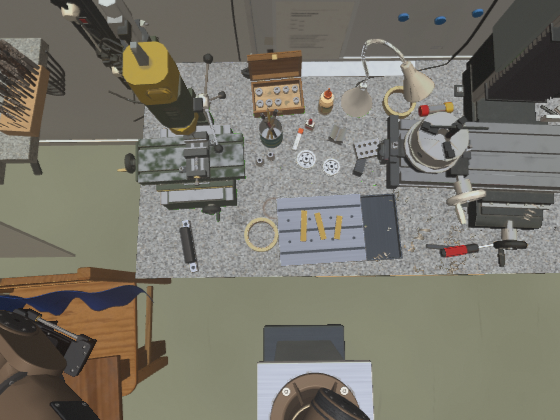

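View pics/scene0.png

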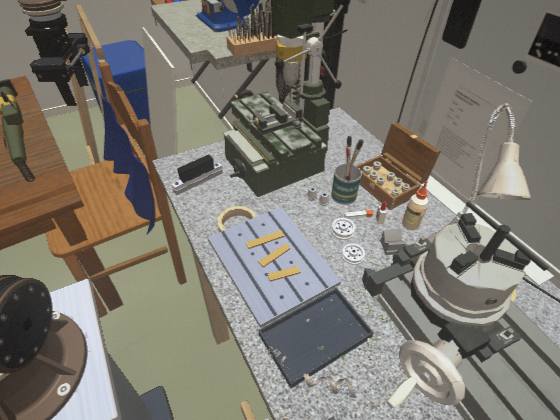

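The top view shows the plate at about px (278–365, 195–263), with the tray at its right, which is -y. The offcuts are near (304,226), (320,227) and (337,228). The scraper is at (188,245), the tape at (261,233) and the hubs at (306,159) and (332,167).

```bash
cat > h.py <<'E'
import numpy as np,cv2
from cell import env
def cloud(n,d):
    c=env.get_calibration(n);K=c["intrinsics"];T=c["cam_to_world"]
    v,u=np.mgrid[:d.shape[0],:d.shape[1]]
    P=np.stack([(u-K[0,2])/K[0,0]*d,-(v-K[1,2])/K[1,1]*d,-d],-1)
    return P@T[:3,:3].T+T[:3,3]
def rect(m,W):
    q=W[m][:,:2].astype(np.float32); return cv2.minAreaRect(q),len(q)
E
python3 - <<'E'
from h import *
z=np.load("top0.npz");p,d=z["p"],z["d"];W=cloud("top",d)
hsv=cv2.cvtColor(p,cv2.COLOR_RGB2HSV);Z=W[...,2]
def box(a,b,c,e):
    m=np.zeros(d.shape,bool);m[c:e,a:b]=1;return m
def rep(n,m): print(n,rect(m,W),"z",np.percentile(Z[m],[5,50,95]).round(1))
pb=box(265,375,185,272)
pl=pb&(Z>48)&(Z<85);rep("plate",pl)
A=W[pl&(hsv[...,1]<90)];s=np.c_[A[:,:2],np.ones(len(A))];print("fit",np.linalg.lstsq(s,A[:,2],rcond=None)[0])
tr=box(355,410,185,272)&(Z>14)&(Z<30);rep("traywall",tr)
br=pb&(hsv[...,1]>110)&(hsv[...,0]>12)&(hsv[...,0]<32)
n,l,st,ce=cv2.connectedComponentsWithStats(br.astype(np.uint8))
for i in range(1,n):
    if st[i,4]>30: rep("offcut",l==i)
sb=box(170,210,210,280)
rep("grip",sb&(Z>60)&(Z<80)); rep("body",sb&(Z>20)&(Z<45)); rep("all",sb&(Z>15)&(Z<90))
for n,c in(("tape",(261,233)),("ha",(306,159)),("hb",(332,167))):
    rep(n,box(c[0]-22,c[0]+16,c[1]-22,c[1]+22)&(Z>10)&(Z<35))
E
```

```text
plate (((515.6074829101562, -22.781982421875), (190.352294921875, 240.4095001220703), 3.260758638381958), 5763) z [55.6 62.1 69. ]
fit [-8.51997647e-04  4.40856938e-02  6.30453544e+01]
traywall (((528.9569702148438, -206.39569091796875), (197.93496704101562, 113.2986068725586), 2.692812442779541), 275) z [14.8 20.2 24.9]
offcut (((524.2714233398438, 25.690284729003906), (13.034534454345703, 81.64864349365234), 86.67779541015625), 139) z [67.  69.7 73.7]
offcut (((523.1348266601562, -20.87324333190918), (73.16045379638672, 13.845831871032715), 13.486958503723145), 128) z [63.9 68.2 71.9]
offcut (((519.4596557617188, -70.41629791259766), (14.72187614440918, 63.10575485229492), 82.78075408935547), 109) z [62.4 65.8 69.6]
grip (((504.4457092285156, 341.22967529296875), (66.03189849853516, 151.94342041015625), 72.08723449707031), 343) z [64.1 69.1 73.1]
body (((476.2046203613281, 348.57647705078125), (149.910400390625, 21.353595733642578), 11.076108932495117), 138) z [23.9 30.6 42. ]
all (((493.0314025878906, 345.8581237792969), (79.31022644042969, 175.97274780273438), 75.32815551757812), 553) z [26.1 67.2 73.1]
tape (((505.3060302734375, 148.6555633544922), (92.66417694091797, 95.59320831298828), 89.62489318847656), 383) z [18.1 23.3 27.5]
ha (((752.2578125, 21.71635627746582), (103.16546630859375, 56.39238739013672), 22.299352645874023), 347) z [11.6 16.5 23.1]
hb (((715.3926391601562, -40.238590240478516), (99.5730972290039, 50.14854431152344), 70.18148040771484), 266) z [10.6 15.6 20.2]
```

Run:
```python
from h import *
z=np.load("top0.npz");p,d=z["p"],z["d"];W=cloud("top",d);X,Y,Z=W[...,0],W[...,1],W[...,2]
g=p.max(2)
sb=np.zeros(d.shape,bool);sb[222:275,172:205]=1
for t in(50,70):
    m=sb&(g<t)&(Z>58)&(Z<82); print(t,rect(m,W),np.median(Z[m]))
m=sb&(Z>18)&(Z<82)&(X<575);print("all",rect(m,W))
q=(X>380)&(X<650)&(Y>220)&(Y<560)&(Z>85)
print("tall near",[ (x,Z[q&(X>x)&(X<x+25)].max().round(),Y[q&(X>x)&(X<x+25)].min().round(),Y[q&(X>x)&(X<x+25)].max().round()) for x in range(380,650,25) if (q&(X>x)&(X<x+25)).any()])
# scene check
z=np.load("scene0.npz");p,d=z["p"],z["d"];W=cloud("scene",d);X,Y,Z=W[...,0],W[...,1],W[...,2]
m=(p.max(2)<70)&(Z>58)&(Z<82)&(abs(X-485)<80)&(abs(Y-345)<50);print("scene grip",rect(m,W))
m=(abs(X-515)<110)&(abs(Y+22)<135)&(Z>50)&(Z<80);print("scene plate",rect(m,W))
A=W[m&(p[...,0].astype(int)<p[...,2]+5)];print(np.linalg.lstsq(np.c_[A[:,:2],np.ones(len(A))],A[:,2],rcond=None)[0])
```

```text
50 (((463.33526611328125, 335.3471984863281), (50.323917388916016, 0.0), -169.35433959960938), 2) 62.760369512650186
70 (((475.14892578125, 348.4848937988281), (98.06334686279297, 21.679670333862305), 11.193329811096191), 110) 67.84423208173803
all (((473.7654113769531, 349.2471923828125), (145.20956420898438, 25.260696411132812), 11.796937942504883), 497)
tall near [(555, np.float64(94.0), np.float64(269.0), np.float64(299.0)), (580, np.float64(107.0), np.float64(221.0), np.float64(421.0)), (605, np.float64(186.0), np.float64(222.0), np.float64(426.0)), (630, np.float64(193.0), np.float64(221.0), np.float64(471.0))]
scene grip (((499.4251403808594, 341.4470520019531), (56.260398864746094, 146.35568237304688), 77.7236557006836), 288)
scene plate (((514.3094482421875, -23.88098907470703), (190.958740234375, 242.32809448242188), 3.2103044986724854), 8578)
[-1.55449768e-03  4.44524822e-02  6.27512711e+01]
```

Request:
carry_out(
  series=[
    [-0.2876,-0.1103,0.105,-35.8,1],
    [-0.2876,-0.1103,0.105,-35.8,1],
    [-0.2876,-0.1103,0.105,-35.8,1],
    [-0.2876,-0.1103,0.105,-35.8,1],
    [-0.2876,-0.1103,0.105,-35.8,1],
    [-0.2876,-0.1103,0.105,-35.8,1],
    [-0.2876,-0.1103,0.105,-35.8,1],
    [-0.2876,-0.1103,0.105,-35.8,1],
    [-0.2876,-0.1103,0.105,-35.8,1],
    [-0.2876,-0.1103,0.105,-35.8,1],
  ],
)

```text
t: 1.35
eef_pos: [474.9, 349.4, 300.2]
tcp_rot: [3.141, 0.001, -2.944]
ft_force: [-0.5, -0.8, 0.3]
opening: 0.998
grip_force: 0.0
```

Request:
carry_out(
  series=[
    [0,0,0.04,0,1],
    [0,0,0.075,0,1],
    [0,0,0.075,0,1],
    [0,0,0.075,0,1],
    [0,0,0.075,0,0],
    [0,0,0.075,0,0],
    [0,0,0.075,0,0],
    [0,0,0.075,0,0],
    [0,0,0.075,0,0],
    [0,0,0.075,0,0],
    [0,0,0.075,0,0],
    [0,0,0.075,0,0],
    [0,0,0.075,0,0],
  ],
)

```text
t: 2.98
eef_pos: [475.6, 348.6, 224.7]
tcp_rot: [3.142, 0.0, -2.946]
ft_force: [-0.2, 1.6, -0.4]
opening: 0.25
grip_force: 30.0
```

Request:
carry_out(
  series=[
    [0,0,-0.05,0,0],
    [0,0,-0.1,0,0],
    [0,0,-0.1,0,0],
    [0.0116,-0.0589,-0.1,0,0],
    [0.0233,-0.1177,-0.1,0,0],
    [0.035,-0.1766,-0.1,0,0],
    [0.0485,-0.2354,-0.1,0,0],
    [0.0204,-0.2811,-0.1,7.95,0],
    [0.0204,-0.2811,-0.1,7.95,0],
    [0.0204,-0.2811,-0.1,7.95,0],
    [0.0204,-0.2811,-0.1,7.95,0],
  ],
)

```text
t: 4.35
eef_pos: [509.7, 69.6, 324.1]
tcp_rot: [3.141, -0.002, -3.083]
ft_force: [0.1, -0.1, -3.7]
opening: 0.25
grip_force: 30.0
```

Run:
```python
from h import *
s=env.state();print(s["eef_pos"],s["tcp_rot"],s["ft_force"],s["moment"])
p,d=env.read_camera("top");q,_=env.read_camera("scene")
cv2.imwrite("pics/b.png",np.hstack([cv2.resize(p[150:300,220:420],(400,300)),cv2.resize(q[130:330,180:420],(400,300))])[:,:,::-1])
```

```text
[509.68919062  69.64458405 324.05877318] [ 3.14138149e+00 -1.59800284e-03 -3.08262699e+00] [ 0.14472722 -0.06410562 -3.71820764] [0.04757479 0.04294847 0.02037454]
```

View pics/b.png

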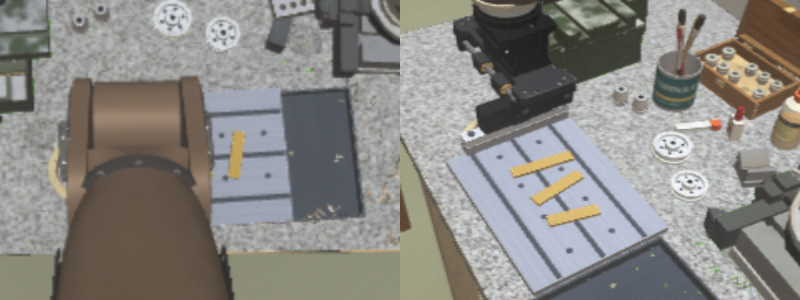

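The right half of the picture shows the scraper held level over the far end at about (520,125), behind the offcuts. All three strips are undisturbed. Next I'll descend and feel for the plate.

Request:
carry_out(
  series=[
    [0,0,0.015,0,0],
    [0,0,0.027,0,0],
    [0,0,0.03,0,0],
    [0,0,0.031,0,0],
    [0,0,0.031,0,0],
  ],
)

```text
t: 5.08
eef_pos: [510.3, 68.8, 293.8]
tcp_rot: [3.142, 0.0, -3.084]
ft_force: [0.7, -0.4, -5.0]
opening: 0.253
grip_force: 30.0
```

Request:
carry_out(
  series=[
    [0,0,0.0005,0,0],
    [0,0,0.001,0,0],
    [0,0,0.001,0,0],
  ],
)

```text
t: 5.45
eef_pos: [510.3, 68.9, 292.8]
tcp_rot: [3.142, 0.0, -3.084]
ft_force: [0.7, -0.2, -4.3]
opening: 0.252
grip_force: 30.0
```

Request:
carry_out(
  series=[
    [0,0,0.0005,0,0],
    [0,0,0.001,0,0],
    [0,0,0.001,0,0],
  ],
)

```text
t: 5.82
eef_pos: [510.3, 68.9, 291.7]
tcp_rot: [3.142, -0.0, -3.084]
ft_force: [0.1, 0.6, -4.2]
opening: 0.247
grip_force: 30.0
```

Request:
carry_out(
  series=[
    [0,0,0.0005,0,0],
    [0,0,0.001,0,0],
    [0,0,0.001,0,0],
  ],
)

```text
t: 6.2
eef_pos: [510.2, 68.9, 291.2]
tcp_rot: [3.142, 0.0, -3.084]
ft_force: [-3.9, -0.2, 4.7]
opening: 0.25
grip_force: 30.0
```

Request:
carry_out(
  series=[
    [0,0,0.0005,0,0],
    [0,0,0.0005,0,0],
  ],
)

```text
t: 6.45
eef_pos: [510.1, 68.9, 291.1]
tcp_rot: [3.142, 0.001, -3.084]
ft_force: [-4.4, -1.4, 12.5]
opening: 0.252
grip_force: 30.0
```

Request:
carry_out(
  series=[
    [0,-0.003,0.00013,0,0],
    [0,-0.008,0.00035,0,0],
    [0,-0.013,0.00058,0,0],
    [0,-0.018,0.0008,0,0],
    [0,-0.023,0.00102,0,0],
    [0,-0.028,0.00124,0,0],
    [0,-0.033,0.00146,0,0],
    [0,-0.038,0.00168,0,0],
  ],
)

```text
t: 7.45
eef_pos: [512.9, 31.3, 289.5]
tcp_rot: [3.141, 0.003, -3.085]
ft_force: [-0.4, 7.6, 9.5]
opening: 0.25
grip_force: 30.0
```

Request:
carry_out(
  series=[
    [0,-0.005,0.00025,0,0],
    [0,-0.01,0.0005,0,0],
    [0,-0.015,0.00072,0,0],
    [0,-0.02,0.00095,0,0],
    [0,-0.025,0.00117,0,0],
    [0,-0.03,0.0014,0,0],
    [0,-0.035,0.00162,0,0],
    [0,-0.04,0.00184,0,0],
    [0,-0.045,0.00206,0,0],
    [0,-0.05,0.00228,0,0],
  ],
)

```text
t: 8.7
eef_pos: [515.7, -18.5, 287.3]
tcp_rot: [3.141, 0.003, -3.085]
ft_force: [-0.3, 8.1, 11.2]
opening: 0.25
grip_force: 30.0
```

Request:
carry_out(
  series=[
    [0,-0.005,0.00022,0,0],
    [0,-0.01,0.00044,0,0],
    [0,-0.015,0.00066,0,0],
    [0,-0.02,0.00089,0,0],
    [0,-0.025,0.00111,0,0],
    [0,-0.03,0.00133,0,0],
    [0,-0.035,0.00155,0,0],
    [0,-0.04,0.00177,0,0],
    [0,-0.045,0.00199,0,0],
    [0,-0.05,0.00221,0,0],
  ],
)

```text
t: 9.95
eef_pos: [518.5, -68.4, 285.0]
tcp_rot: [3.141, 0.002, -3.085]
ft_force: [-0.0, 9.1, 10.8]
opening: 0.252
grip_force: 30.0
```

Run:
```python
from h import *
q,_=env.read_camera("scene")
cv2.imwrite("pics/c.png",cv2.resize(q[170:400,170:420],(500,460))[:,:,::-1])
```

```text
(no output)
```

View pics/c.png

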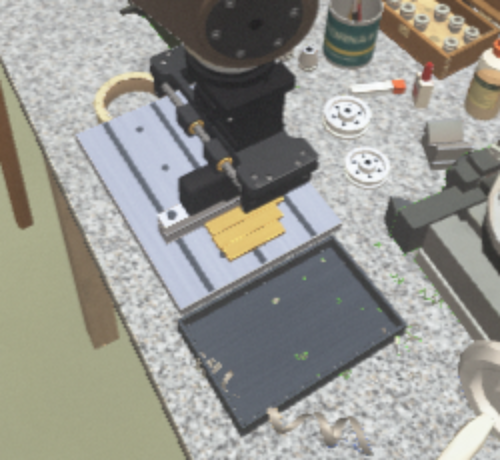

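All three offcuts are packed flat against the blade at about (245,230), and the tray is clear ahead.

Request:
carry_out(
  series=[
    [0,-0.005,0.00022,0,0],
    [0,-0.01,0.00044,0,0],
    [0,-0.015,0.00066,0,0],
    [0,-0.02,0.00089,0,0],
    [0,-0.025,0.00111,0,0],
    [0,-0.03,0.00133,0,0],
    [0,-0.035,0.00155,0,0],
    [0,-0.04,0.00177,0,0],
    [0,-0.045,0.00199,0,0],
    [0,-0.05,0.00221,0,0],
  ],
)

```text
t: 11.25
eef_pos: [521.3, -118.4, 282.8]
tcp_rot: [3.141, 0.002, -3.085]
ft_force: [-0.4, 7.4, 11.4]
opening: 0.248
grip_force: 30.0
```

Request:
carry_out(
  series=[
    [0,-0.005,0.00022,0,0],
    [0,-0.01,0.00044,0,0],
    [0,-0.015,0.00066,0,0],
    [0,-0.02,0.00089,0,0],
    [0,-0.024,0.00105,0,0],
    [0,-0.024,0.00105,0,0],
  ],
)

```text
t: 12.0
eef_pos: [522.7, -142.6, 281.7]
tcp_rot: [3.142, 0.002, -3.085]
ft_force: [-1.5, 3.9, 10.4]
opening: 0.254
grip_force: 30.0
```

Run:
```python
from h import *
q,_=env.read_camera("scene")
cv2.imwrite("pics/e.png",cv2.resize(q[170:400,170:420],(500,460))[:,:,::-1])
```

```text
(no output)
```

View pics/e.png

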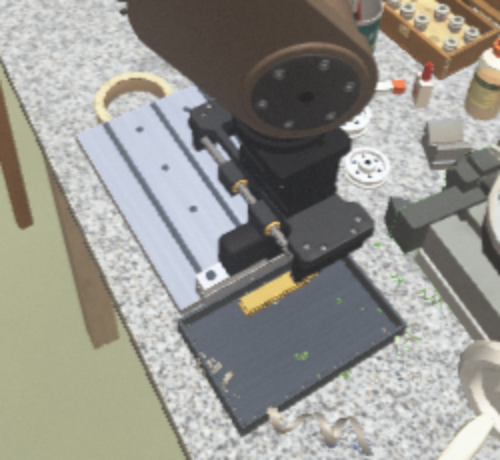

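Request:
carry_out(
  series=[
    [0,-0.002,0.0001,0,0],
    [0,-0.005,0.0002,0,0],
    [0,-0.005,0.0002,0,0],
    [0,-0.005,-0.02,0,0],
    [0,-0.005,-0.06,0,0],
    [0,0.05,-0.06,0,0],
    [0,0.11,-0.06,0,0],
    [0,0.17,-0.06,0,0],
    [0,0.17,-0.06,0,0],
    [0,0.17,-0.06,0,0],
  ],
)

```text
t: 13.3
eef_pos: [512.8, 27.0, 340.7]
tcp_rot: [-3.141, 0.0, -3.083]
ft_force: [-0.1, -0.4, -5.3]
opening: 0.25
grip_force: 30.0
```

Run:
```python
from h import *
p,_=env.read_camera("top");q,_=env.read_camera("scene")
cv2.imwrite("pics/f.png",np.hstack([cv2.resize(p[180:280,290:420],(390,300),interpolation=2),cv2.resize(q[240:390,220:400],(400,300),interpolation=2)])[:,:,::-1])
```

```text
(no output)
```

View pics/f.png

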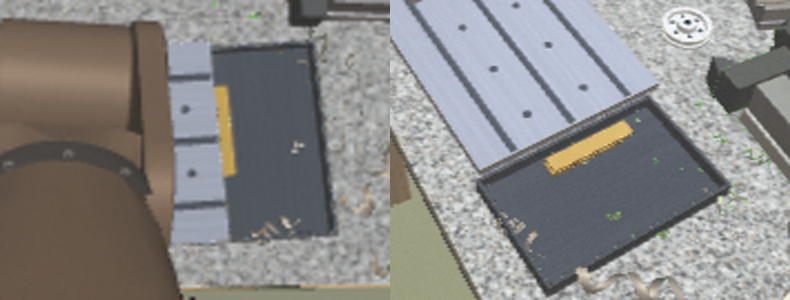

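The plate is bare and a strip lies in the tray near the near wall, at about (590,147), probably on top of the others. I'll put the scraper back and check afterwards.

Request:
carry_out(
  series=[
    [0.0245,0.05,0,0,0],
    [0.0245,0.11,0,0,0],
    [0.0245,0.17,0,0,0],
    [0.0245,0.23,0,0,0],
    [0.0245,0.29,0,0,0],
    [0.0245,0.323,0,0,0],
    [0.0245,0.323,0,0,0],
    [0.0245,0.323,0.05,0,0],
    [0.0245,0.323,0.1,0,0],
    [0.0245,0.323,0.11,0,0],
    [0.0245,0.323,0.113,0,0],
    [0.0245,0.323,0.114,0,0],
    [0.0245,0.323,0.114,0,0],
  ],
)

```text
t: 15.02
eef_pos: [470.0, 348.0, 228.2]
tcp_rot: [3.141, 0.002, -3.084]
ft_force: [-0.0, 0.6, -5.4]
opening: 0.253
grip_force: 30.0
```

Request:
carry_out(
  series=[
    [0,0,0.0005,0,0],
    [0,0,0.001,0,0],
    [0,0,0.0015,0,0],
    [0,0,0.0015,0,0],
  ],
)

```text
t: 15.52
eef_pos: [469.7, 348.0, 225.3]
tcp_rot: [3.142, -0.0, -3.084]
ft_force: [-0.3, 0.4, -3.2]
opening: 0.25
grip_force: 30.0
```

Request:
carry_out(
  series=[
    [0,0,0.0004,0,0],
    [0,0,0.0008,0,0],
    [0,0,0.001,0,0],
  ],
)

```text
t: 15.9
eef_pos: [469.6, 348.0, 224.8]
tcp_rot: [3.141, 0.0, -3.084]
ft_force: [-4.6, -1.5, 5.7]
opening: 0.251
grip_force: 30.0
```

Touching the worktop; releasing and lifting.

Request:
carry_out(
  series=[
    [0,0,0,0,1],
    [0,0,0,0,1],
    [0,0,0,0,1],
    [0,0,0,0,1],
    [0,0,0,0,1],
    [0,0,0,0,1],
    [0,0,-0.03,0,1],
    [0,0,-0.08,0,1],
    [0,0,-0.14,0,1],
    [0,0.06,-0.2,0,1],
    [0,0.12,-0.2,0,1],
    [0,0.18,-0.2,0,1],
    [0,0.18,-0.2,0,1],
    [0,0.18,-0.2,0,1],
  ],
)

```text
t: 17.65
eef_pos: [459.2, 528.0, 423.6]
tcp_rot: [-3.141, -0.001, -3.083]
ft_force: [0.1, -0.5, -0.2]
opening: 0.997
grip_force: 0.0
```

Run:
```python
from h import *
p,d=env.read_camera("top");q,e=env.read_camera("scene")
for n,p_,d_ in(("top",p,d),("scene",q,e)):
    W=cloud(n,d_);X,Y,Z=W[...,0],W[...,1],W[...,2];h=cv2.cvtColor(p_,cv2.COLOR_RGB2HSV)
    m=(h[...,1]>110)&(h[...,0]>12)&(h[...,0]<32)&(X>400)&(X<640)&(Y<110)&(Y>-280)
    k,l,st,_=cv2.connectedComponentsWithStats(m.astype(np.uint8))
    for i in range(1,k):
        if st[i,4]>30: print(n,rect(l==i,W),np.percentile(Z[l==i],[5,50,95]).round(1))
    m=(p_.max(2)<70)&(Z>50)&(Z<85)&(abs(X-470)<60)&(abs(Y-348)<30);print(n,"grip",rect(m,W),np.median(Z[m]))
cv2.imwrite("pics/g.png",np.hstack([cv2.resize(p[180:280,170:420],(500,200),interpolation=2)[:, :],cv2.resize(q[260:360,260:400],(280,200),interpolation=2)])[:,:,::-1])
```

```text
top (((533.9201049804688, -155.306396484375), (84.73139953613281, 9.6970796585083), 3.205725908279419), 95) [17.2 21.3 25.3]
top grip (((470.2618713378906, 347.00701904296875), (97.06652069091797, 21.79826545715332), 2.6222033500671387), 118) 66.58041978188112
scene (((532.4482421875, -154.55941772460938), (86.56734466552734, 16.71035385131836), 3.2614171504974365), 353) [14.7 20.6 22.8]
scene grip (((467.57379150390625, 344.1813049316406), (96.15303039550781, 25.148530960083008), 3.2396352291107178), 370) 66.16326699251715
```

View pics/g.png

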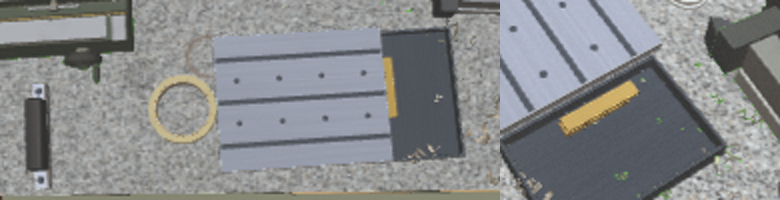

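The final views show the scraper standing alone on the worktop, at left px (37,135), the plate bare, and the tape and hubs in place. The top strip's face is at z≈21 mm. That is the tray floor (4 mm) plus three 6 mm layers, so all three strips are stacked inside the tray.

```bash
python3 -c "
from cell import env
print(env.job_done())"
```

```text
the job is handed in; nothing more can be done
None
```

I scraped all three offcuts into the chip tray, put the scraper back on the bare worktop clear of the table and tray, and handed the job in at about 18 s; no verdict came back. I saw only the top strip directly and inferred the two under it from the stack height.

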